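# Load the sample cell and hold the split clamp shut

## Robot

A 7-joint arm with a two-finger parallel gripper is mounted at the origin on the work surface. World frame = base frame: x ahead of the robot, y to its left, z up, the work surface at z = 0. Lengths are in mm, angles in degrees, forces in N, time in s.
With the tool pointing down it reaches from about 350 to 775 mm from the base axis. Payload 3.1 kg.
Tool frame: the origin (TCP) lies at the very end of the fingers, on their centre line; the grasp point (between the pads) lies 19 mm behind it; z points along the fingers, y is the direction in which the jaws open and shut (so a half turn about z gives the same grasp; the last joint's range is limited). The gripper opens to 85 mm and grips with 20 to 120 N. Pads are 22 mm wide; open, the fingers measure 114 mm over their backs; the gripper's body (76 mm by 85 mm) begins 54 mm behind the grasp point. The pads swing forward as they close: fully open they stand 13 mm farther back than shut.
Start: joints at [-76.587, 17.813, 0.802, 86.603, -0.252, 75.585, -1.558], TCP at [149.747, 529.239, 207.604] pointing down, gripper open.
Joint ranges: [-154.91, 154.91], [-16.99, 109.72], [-72.82, 74.43], [7.12, 147.25], [-82.49, 262.49], [11.32, 116.49], [-174.64, 174.64]. Speed limits (degrees/s): [159.86, 159.86, 180, 180, 180, 180, 180].

## Interface

Orientations are given as a 3x3 rotation matrix whose columns are the frame's x, y, z axes.
In Python, from plant import arm gives the robot as it stands. The module is installed in compiled form; this text tells all that it offers.
- The arm moves only by the tool drive_tool, never from a script. Its argument "plan" is a list of rows, each a list of 4 numbers: the shift along the tool's x, y, z in mm, then the turn about the tool's z in degrees. In form: [[x, y, z, twist], ...]. A call has 1 to 8 rows; each row shifts and turns the commanded pose from where the row before left it, along the tool's axes as they then stand; what a row does not reach is not made up. A row lasts 1/10 s, in which the tool goes at most 50 mm and 8.59 degrees, less where a joint would pass 70% of its speed; a pose out of reach is approached as far as the arm can. A call with a gripper value outside its range is refused whole. "hand" is the gripper's target within -1 to 1 (shut at 1, half-way at 0, fully open at -1), set as the call begins (left out, the last holds). The fingers move at their own pace and stop on an object; "grip_force" is the grip in N (left out, the last holds). Time passes only in rows, so rows that do not move let the fingers close. It gives the time, the measured TCP pose, the force and the opening at its end, in the units of the state.
- arm.state(): the state, without advancing time (a new reading comes with each control period).
- arm.grab_frame(name): name is "side" or "top" or "wrist"; returns a dict with "frame" (480x640x3 uint8, blue, green, red), "z_map" (480x640 float32, mm along the optical axis (not along the pixel's ray), 0 where there is no reading), "K" (3x3 intrinsics, pixels), "view" (4x4, takes a point from world to camera coordinates). Camera axes: x right, y down, z forward; pixel columns grow to the right and rows downward; lengths in mm; the calibration is good to about 2 mm. The wrist camera is an equidistant fisheye: a pixel r from the principal point sees the ray r / f radians off the axis. A picture is of the moment at which its call begins.
- arm.hand_in(): hands the job in, once; it reports no verdict.
Trained networks look in the newest picture that a camera, given by its name, has taken for a name from the list of things; names that differ only in an ending like _2 or _b are one class to them, and where a whole thing is asked for, a point or a joint stands for the part that bears it (a point fixed in the world has none). Each returns a list of dicts, best first, with "score" (0 to 1); they miss things now and then, are a little off and sometimes report something else, mostly with a low value. They report only what shows in the picture. A call takes as long as a camera call. They do not tell look-alikes from the thing itself.
- arm.boxes_of(camera, thing): "box" ([left, top, right, bottom] in pixels, round what is visible of it).
- arm.trace(camera, thing): "region" (480x640 bool, what is visible of it) and "box" ([left, top, right, bottom] in pixels, round what is visible of it).
The state is a dict: "time": time; "joints": joint angles; "joint_velocities": joint speeds; "joint_torque": joint torques, N m; "tool_pos": TCP position; "orientation": TCP orientation; "wrist_force": force on the tool from outside, world axes, zero at the start; "torque": the same for the moment, N m; "gripper_width": opening from 0.0 (shut) to 1.0 (fully open).
Only numpy, scipy, OpenCV 4.12 (cv2) and the standard library are available. Lean on these libraries where they do the work, as an engineer would, in place of code of your own. Each camera call takes 0.05 s, during which the arm holds its last target. There are 200 camera calls.

## Task

Roll the round sample cell along the deck of the clamp, without lifting it, until it drops into the sprung saddle between the two dowels. Then fit the loose upper half over both dowels and press it fully home against the spring, flush on the shoulders of the lower half, and finish holding it pressed shut: do not let go. Leave the other things on the bench alone.

Things in the scene. Friction and masses are not known exactly. Their poses are not given: they have to be found in the camera images.
- clamp: Fixed aluminium lower half of a split clamp; place and yaw vary. Origin on the bench under the middle of the saddle; z up, x along the line of the two dowels, +y along the loading deck. Two shoulder blocks, 32 (x) by 46 mm (y), centred at x = -50 and +50 mm, flat tops at z = 42 mm, a dowel on each. Behind the saddle a stop wall at y = -12.5 to -20 mm rises to z = 38 mm.
- deck_end (a point): Middle of the deck's far end: clamp x = 0, y = 186, z = 30 mm. The deck is flat and level, top at z = 30 mm, from y = 12.5 to 186 mm, 66 mm clear between side curbs 7 mm wide with tops at z = 36 mm; an end curb as high, 4 mm thick, closes it. Between the shoulder blocks the way is 68 mm wide.
- dowel_a (a point): Tip of the steel dowel at clamp x = -50 mm, y = 0, z = 64 mm. Dowel: 10 mm diameter, stands 22 mm above its shoulder, the upper 8 mm tapering to 4.4 mm at the tip.
- dowel_b (a point): Tip of the like dowel at clamp x = +50 mm.
- saddle (a joint): How far the white vee saddle (at clamp x = y = 0) is pressed down, m: 0 up, about 0.004 when shut on the cell. Spring about 3 N at 0 plus 3 N per mm: shutting takes about 12 N of push besides the upper half's weight (which alone sinks it under 1 mm). Saddle up, a cell in the vee has its axis at clamp z = 35 mm (6 mm lower than on the deck), its top at 46 mm, 4 mm above the shoulders.
- cell: Round sample cell: amber glass with steel end caps, 22 mm diameter, 60 mm long, about 60 g. Origin in its middle, on its axis; x along the axis. Starts lying across the deck (axis along clamp x), axis at clamp z = 41 mm, 70 to 120 mm from the saddle. Rolls freely when pushed at its side.
- cover: Loose upper half, lying flat, right side up: aluminium plate 132 (x) by 46 (y) by 16 mm (z), about 250 g, two 12 mm through holes 50 mm either side of its middle along x; on top in the middle a black grip rib 44 (x) by 14 mm (y), from z = 16 to 52 mm. Origin: centre of the underside, z up. Fits either way round. On a cell in the saddle it stands 4 mm off the shoulders until pressed home.
- hole_a (a point): Centre of the lower mouth of the hole at cover x = -50 mm.
- hole_b (a point): Centre of the lower mouth of the hole at cover x = +50 mm.
- reagent: White plastic reagent bottle, 64 mm across, 140 mm tall, standing. Bystander, not part of the job. Origin: centre of its underside.
- jar: Small amber jar, 56 mm across, 60 mm tall, standing. Bystander, not part of the job. Origin: centre of its underside.
- beaker: Empty glass beaker, 64 mm across, 75 mm tall, standing. Bystander, not part of the job. Origin: centre of its underside.
- dish: Shallow glass dish, 90 mm across, 16 mm tall. Bystander, not part of the job. Origin: centre of its underside.
- driver: Screwdriver lying on the bench. Bystander, not part of the job. Origin: centre of its underside.
- collar: Steel collar, 44 mm outside, 24 mm bore, 14 mm tall, lying flat. Bystander, not part of the job. Origin: centre of its underside.
- blank: Plain aluminium block 70 x 50 x 18 mm without holes or rib. Bystander, not part of the job. Origin: centre of its underside.
Not all that is in view belongs to the job. Of the things that look like the cell, the larger one is meant. What is shaped like the cover but turquoise is not meant.

How it is judged (in metres and radians):
On the way, in this order (a step that is already met when the one before it is completed fails the run):
1. the cell rolls on the deck (angular speed of cell above 0.8 rad/s and z of cell in the frame of clamp below 0.046 m), for 0.1 s.
2. the cell lies in the saddle (y of cell in the frame of clamp between -0.004 and 0.004 m and x of cell in the frame of clamp between -0.006 and 0.006 m and z of cell in the frame of clamp below 0.0375 m), for 0.2 s.
3. the upper half is on both dowels, over the cell (all of step 2 and ((horizontal distance between hole_a and dowel_a below 0.003 m and horizontal distance between hole_b and dowel_b below 0.003 m) or (horizontal distance between hole_a and dowel_b below 0.003 m and horizontal distance between hole_b and dowel_a below 0.003 m)) and angle between the z axis of cover and the z axis of clamp, either way round below 0.06 rad and z of cover in the frame of clamp below 0.054 m), for 0.1 s.
At the end, for the whole second after the job is handed in: Cell in the saddle (4 mm across, 6 mm along); each hole within 3 mm of its dowel, upper half level within 0.06 rad, underside within 1.2 mm of the shoulders; saddle down over 2.5 mm; the robot holds or presses the upper half with over 4 N; it is still (all of step 2 and ((horizontal distance between hole_a and dowel_a below 0.003 m and horizontal distance between hole_b and dowel_b below 0.003 m) or (horizontal distance between hole_a and dowel_b below 0.003 m and horizontal distance between hole_b and dowel_a below 0.003 m)) and angle between the z axis of cover and the z axis of clamp, either way round below 0.06 rad and z of cover in the frame of clamp between 0.04 and 0.0432 m and value of joint saddle above 0.0025 m and contact force between any of the fingers, the arm and cover above 4 N and linear speed of cover below 0.01 m/s); the arm keeps its last pose, push and grip.
It fails at once if the cell is lifted off the deck (z of cell in the frame of clamp above 0.049 m).
It fails at once if a bystander is moved by more than 30 mm (distance of any of reagent, jar, beaker, dish, driver, collar, blank from where it was at the start of the episode above 0.03 m).
It also fails if it takes over 58 s, if anything falls off the work surface, if the arm or the gripper's body presses on something with over 40 N, if the wrist force passes 120 N, or if a joint passes its speed limit or range.

## Working session

There is one attempt and no reset: what is moved stays moved. The work goes in short steps, Python scripts to look and compute and a tool call to move; the robot and the scene stay as the last step left them, time stands still between calls to the robot, and variables do not carry over. Pictures are saved under pics/ and viewed, about 8 in all and at most 12, crops included, and the job is handed in when it is done.

Besides the shell and the picture viewer there is one more tool, called after ">>>" by a JSON object that holds its "api" and its "payload". drive_tool: Moves the arm, as the interface text tells. Its arguments: {"type":"object","properties":{"plan":{"type":"array"},"hand":{"type":"number"},"grip_force":{"type":"number"}},"required":["plan"]}

```bash
mkdir -p pics
cat > h.py <<'E'
import numpy as np, cv2
from plant import arm
def cloud(f):
    z=f["z_map"];K=f["K"];v,u=np.mgrid[:480,:640]
    P=np.stack([(u-K[0,2])/K[0,0]*z,(v-K[1,2])/K[1,1]*z,z],-1)
    V=f["view"];W=(P-V[:3,3])@V[:3,:3]
    W[z==0]=np.nan
    return W
E
python3 - <<'E'
from h import *
ims=[]
for c in ["top","side"]:
    f=arm.grab_frame(c);np.savez("f_"+c,**f);W=cloud(f);ims.append(f["frame"])
    cv2.imwrite(f"pics/{c}0.png",f["frame"])
    for t in ["clamp","cell","cover","saddle","reagent","jar","beaker","dish","driver","collar","blank"]:
        for d in arm.trace(c,t)[:3]:
            p=W[d["region"]];print(c,t,round(d["score"],2),np.round(d["box"]),np.round(np.nanmedian(p,0)),np.round(np.nanpercentile(p,95,axis=0)-np.nanpercentile(p,5,axis=0)))
s=arm.state();print(s["tool_pos"],s["orientation"],s["time"],s["wrist_force"],s["gripper_width"])
E
```

```text
top clamp 0.68 [222. 192. 331. 271.] [567.  95.  32.] [115. 190.  21.]
top cell 0.65 [260. 204. 276. 238.] [572. 130.  50.] [53. 27. 13.]
top cell 0.58 [232. 266. 234. 291.] [453. 205.  14.] [34. 13.  8.]
top cover 0.92 [470. 218. 528. 276.] [ 522. -365.   17.] [98. 89. 46.]
top cover 0.86 [420. 221. 452. 280.] [ 512. -224.   17.] [115.  50.  43.]
top saddle 0.83 [303. 222. 324. 248.] [544.  37.  26.] [49. 28. 14.]
top reagent 0.82 [124. 146. 167. 183.] [682. 378.  95.] [ 54.  49. 131.]
top jar 0.57 [371. 127. 400. 159.] [ 739. -118.   59.] [45. 44. 43.]
top jar 0.51 [418. 219. 451. 285.] [ 510. -224.   16.] [117.  53.  51.]
top beaker 0.79 [137. 290. 175. 319.] [395. 372.  34.] [51. 55. 74.]
top beaker 0.59 [223. 189. 330. 269.] [567.  95.  32.] [115. 190.  22.]
top dish 0.97 [292. 112. 328. 151.] [769.  44.  10.] [70. 70. 14.]
top driver 0.77 [290. 308. 380. 329.] [365. -47.  22.] [ 32. 159.  16.]
top collar 0.64 [485. 151. 504. 173.] [ 708. -358.   13.] [37. 38. 12.]
top blank 0.72 [464. 317. 500. 356.] [ 331. -326.   18.] [63. 55. 15.]
top blank 0.57 [293. 306. 382. 328.] [365. -
[... 649 characters left out ...]
] [52. 59. 68.]
side dish 0.96 [363. 208. 400. 230.] [773.  48.   9.] [69. 70. 13.]
side dish 0.21 [322. 324. 399. 373.] [ 503. -237.   15.] [118.  52.  48.]
side driver 0.74 [221. 269. 259. 338.] [360. -64.  21.] [ 34. 154.  15.]
side driver 0.6 [275. 211. 302. 225.] [569. 121.  47.] [52. 23. 16.]
side collar 0.59 [480. 338. 505. 360.] [ 708. -361.   12.] [37. 36. 11.]
side blank 0.59 [482. 339. 502. 360.] [ 706. -360.   11.] [36. 36. 14.]
[149.74429174 529.22817801 207.60770241] [[-9.62230190e-01  2.72237139e-01  3.12825740e-05]
 [ 2.72237140e-01  9.62230191e-01  1.21662302e-05]
 [-2.67889374e-05  2.02229925e-05 -9.99999999e-01]] 1.2 [-0.41122104 -0.48804145  0.43999169] 0.9983205194077761
```

View pics/top0.png

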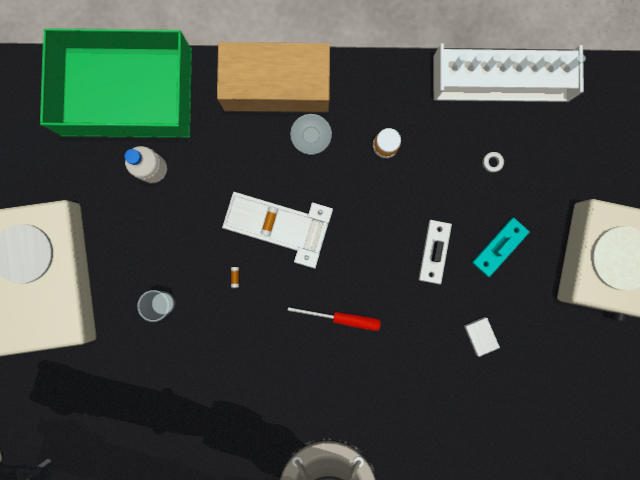

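View pics/side0.png

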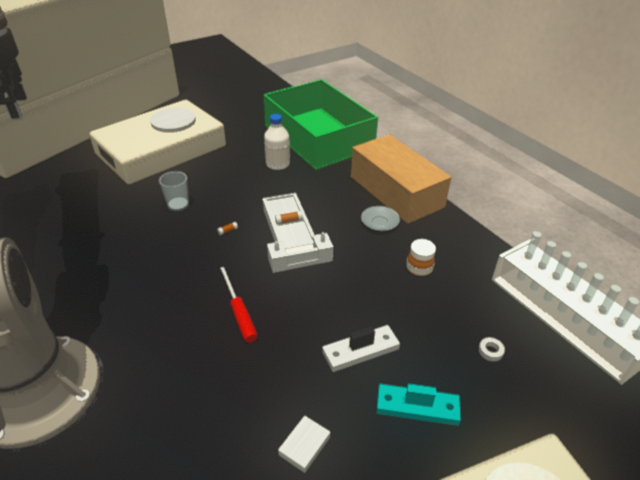

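The top view has two cell look-alikes: (269,220) on the deck, about 60 mm long, and (235,277) on the bench, smaller. The one on the deck fits. It also has two covers: aluminium with a black rib at (435,251) and turquoise at (501,247). The aluminium one fits. I'll confirm both in one crop and fit the poses.

```bash
cat > m.py <<'E'
from h import *
im=None
for c in ["top","side"]:
    f=np.load(f"f_{c}.npz");W=cloud(f)
    if c=="top": im=f["frame"]
    X,Y,Z=W[...,0],W[...,1],W[...,2]
    def sel(x0,x1,y0,y1,z0,z1): return W[(X>x0)&(X<x1)&(Y>y0)&(Y<y1)&(Z>z0)&(Z<z1)]
    g=sel(430,680,-40,230,4,70); g=g[~((g[:,0]<480)&(g[:,1]>175))]
    print(c,"z hist",np.histogram(g[:,2],bins=np.arange(4,72,4)))
    sh=sel(460,660,-40,75,39.5,45.5)
    r=cv2.minAreaRect(sh[:,:2].astype(np.float32));print("shoulders rect",r,len(sh))
    k=cv2.kmeans(sh[:,:2].astype(np.float32),2,None,(3,50,.01),5,0)
    for i in range(2):
        q=sh[k[1].ravel()==i];print(" block",cv2.minAreaRect(q[:,:2].astype(np.float32)),q.mean(0))
    print(" dowel",[np.round(p) for p in sel(460,660,-40,75,52,75)])
    print(" clamp rect",cv2.minAreaRect(sel(430,680,-40,230,27,38)[:,:2].astype(np.float32)))
    ce=sel(500,640,80,170,42,58);print(" cell",cv2.minAreaRect(ce[:,:2].astype(np.float32)),ce.max(0),len(ce))
    co=sel(430,600,-275,-170,12,20);print(" plate",cv2.minAreaRect(co[:,:2].astype(np.float32)),np.median(co[:,2]))
    ri=sel(430,600,-275,-170,45,60);print(" rib",cv2.minAreaRect(ri[:,:2].astype(np.float32)),ri.mean(0))
a=cv2.resize(im[180:300,210:350],(400,343),interpolation=2);b=cv2.resize(im[200:300,400:540],(400,286),interpolation=2)
o=np.zeros((343,800,3),np.uint8);o[:,:400]=a;o[:286,400:]=b;cv2.imwrite("pics/crop.png",o)
E
python3 m.py
```

```text
top z hist (array([ 593,   35,   46,   34,   82,  409, 1494,  788,  491,  440,  203,
        147,   81,   13,   19,    1]), array([ 4,  8, 12, 16, 20, 24, 28, 32, 36, 40, 44, 48, 52, 56, 60, 64, 68]))
shoulders rect ((548.1304321289062, 49.40025329589844), (73.20124053955078, 131.77906799316406), 73.75444793701172) 542
 block ((511.491943359375, 48.712669372558594), (49.78463363647461, 63.0906867980957), 76.42101287841797) [497.94710698  48.95252272  42.38630463]
 block ((587.4566650390625, 27.326793670654297), (78.09687805175781, 59.47098922729492), 47.615203857421875) [589.56587007  23.73086821  42.23725106]
 dowel [array([595.,  25.,  58.]), array([594.,  21.,  64.]), array([595.,  19.,  58.]), array([592.,  25.,  61.]), array([592.,  23.,  61.]), array([593.,  21.,  61.]), array([592.,  19.,  61.]), array([590.,  25.,  62.]), array([590.,  23.,  63.]), array([590.,  21.,  68.]), array([591.,  19.,  54.]), array([588.,  25.,  60.]), array([588.,  23.,  61.]), array([588.,  21.,  62.]), array([589.,  19.,  56.]), array([501.,  52.,  60.]), array([500.,  50.,  64.]), array([498.,  5
[... 2563 characters left out ...]
([494.,  45.,  54.]), array([496.,  43.,  55.]), array([497.,  42.,  55.]), array([492.,  45.,  52.]), array([494.,  43.,  53.]), array([495.,  42.,  53.])]
 clamp rect ((567.9963989257812, 115.07618713378906), (220.9301300048828, 131.31466674804688), 73.64554595947266)
 cell ((571.2510986328125, 123.55423736572266), (21.150407791137695, 60.50857925415039), 73.2552719116211) [602.51751264 142.06304112  53.31480072] 201
 plate ((512.3679809570312, -231.3369903564453), (48.44015121459961, 133.4173583984375), 79.3484878540039) 14.866927859367882
 rib ((511.61309814453125, -230.8991241455078), (16.154647827148438, 44.18272399902344), 80.58849334716797) [ 510.74791403 -232.30206843   50.11560402]
```

View pics/crop.png

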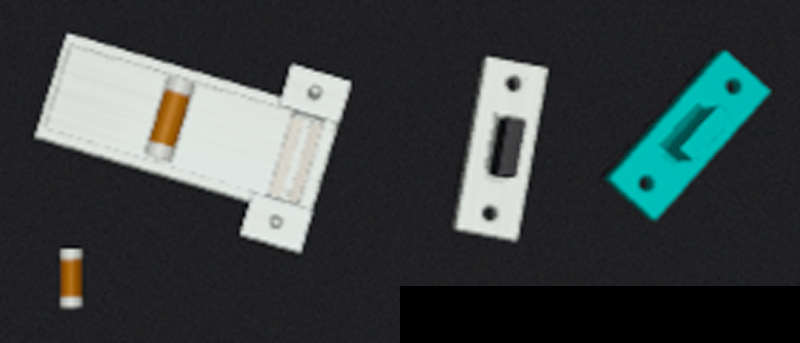

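The crop confirms the large amber cell on the deck at crop (170,118) and the aluminium cover with the black rib at (505,145). In clamp terms the dowels give an origin near (544,35), the deck direction +y near (0.284,0.959), and the cell at y≈94. I'll close the fingers and go to the far side of the cell.

>>> {"api": "drive_tool", "payload": {"plan": [[-43, -19.4, 0, 0], [-43, -19.4, 0, 0], [-43, -19.4, 0, 0], [-43, -19.4, 0, 0], [-43, -19.4, 0, 0], [-43, -19.4, 0, 0], [-43, -19.4, 0, 0], [-43, -19.4, 0, 0]], "hand": 1, "grip_force": 40}}

```text
time: 2.0
tool_pos: [439.8, 285.0, 207.9]
orientation: [[-0.962, 0.272, 0.001], [0.272, 0.962, 0.001], [-0.0, 0.001, -1.0]]
wrist_force: [0.6, 0.5, -0.6]
gripper_width: 0.003
```

>>> {"api": "drive_tool", "payload": {"plan": [[-43, -19.4, 10, 0], [-43, -19.4, 20, 0], [-43, -19.4, 35, 0], [-43, -19.4, 35, 0], [0, 0, 0, 0], [0, 0, 0, 0]]}}

```text
time: 2.6
tool_pos: [571.0, 173.1, 117.2]
orientation: [[-0.961, 0.275, -0.003], [0.275, 0.961, -0.001], [0.002, -0.002, -1.0]]
wrist_force: [-0.2, 0.2, 0.7]
gripper_width: 0.004
```

Run:
```python
from h import *
f=arm.grab_frame("wrist");np.savez("w1",**f);cv2.imwrite("pics/w1.png",f["frame"]);print(f["K"],f["view"])
print(arm.state()["tool_pos"])
```

```text
[[371.64829954   0.         323.26549686]
 [  0.         371.64829954 229.92401018]
 [  0.           0.           1.        ]] [[ 2.75696135e-01  9.61243221e-01 -1.76374009e-03 -3.23016333e+02]
 [ 9.08958660e-01 -2.60102511e-01  3.25792631e-01 -4.86734303e+02]
 [ 3.12707205e-01 -9.14229360e-02 -9.45439607e-01  1.31153621e+02]
 [ 0.00000000e+00  0.00000000e+00  0.00000000e+00  1.00000000e+00]]
[571.00306622 175.33298307 118.42262656]
```

View pics/w1.png

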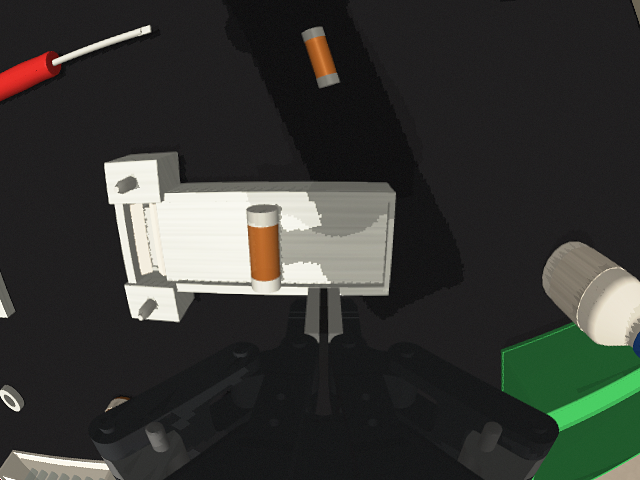

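The wrist view shows the cell at (264,248) on the deck, the dowels at (125,185) and (146,308), and the shut fingers at (323,300) on its far side. I'll measure from here too.

```bash
cat >> h.py <<'E'
def fcloud(f):
    z=f["z_map"];K=f["K"];v,u=np.mgrid[:480,:640]
    a=(u-K[0,2])/K[0,0];b=(v-K[1,2])/K[1,1];r=np.hypot(a,b)+1e-9
    P=np.stack([a/r*np.tan(r)*z,b/r*np.tan(r)*z,z],-1)
    V=f["view"];W=(P-V[:3,3])@V[:3,:3];W[z==0]=np.nan
    return W
def R2(a): a=np.radians(a);return np.array([[np.cos(a),-np.sin(a)],[np.sin(a),np.cos(a)]])
E
python3 - <<'E'
from h import *
f=np.load("w1.npz");W=fcloud(f);v,u=np.mgrid[:480,:640]
for n,b in dict(dowel1=(95,140,170,205),dowel2=(125,165,285,330)).items():
    m=(u>b[0])&(u<b[1])&(v>b[2])&(v<b[3]);q=W[m];q=q[(q[:,2]>46)];print(n,len(q),np.round(np.median(q,0),1),q[:,2].max(), np.round(np.mean(q[q[:,2]>q[:,2].max()-4],0),1))
m=(u>225)&(u<300)&(v>195)&(v<300);q=W[m];q=q[q[:,2]>46];print("cell",np.round(q.mean(0),1),q[:,2].max(),cv2.minAreaRect(q[:,:2].astype(np.float32)))
m=(u>300)&(u<375)&(v>200)&(v<275);print("deck z",np.nanmedian(W[m],0))
m=(u>100)&(u<400)&(v>140)&(v<325);q=W[m];q=q[(q[:,2]>39)&(q[:,2]<45)];
O=np.array([544,35]);
for a in [-16.5]:
    l=(q[:,:2]-O)@R2(a);s=l[abs(l[:,0])>34];print("sh",np.nanpercentile(s,[1,99],axis=0))
m=(u>100)&(u<400)&(v>140)&(v<325);q=W[m];q=q[(q[:,2]>32)&(q[:,2]<38)];l=(q[:,:2]-O)@R2(-16.5)
e=l[(l[:,1]>40)&(l[:,1]<170)]
for s in(-1,1):
    k=e[e[:,0]*s>30];print("curb",np.polyfit(k[:,1],k[:,0],1))
E
```

```text
dowel1 223 [496.6  51.   56.1] 63.63522843193009 [496.7  49.1  61.6]
dowel2 196 [591.1  22.6  55.6] 63.11220577624699 [592.1  21.1  61. ]
cell [571.  128.9  49.2] 146.94401869066107 ((575.709228515625, 138.78475952148438), (40.94060134887695, 59.97490310668945), 72.55362701416016)
deck z [582.79413906 179.69810713  28.34292135]
sh [[-64.80954012 -22.94191232]
 [ 65.62525811  22.30873519]]
curb [-5.06144031e-03 -3.56713469e+01]
curb [-4.74920291e-03  3.72161447e+01]
```

>>> {"api": "drive_tool", "payload": {"plan": [[-7, -3.4, 0, 0], [-7, -3.4, 10, 0], [0, 0, 25, 0], [0, 0, 25, 0], [0, 0, 15, 0], [0, 0, 0, 0], [0, 0, 0, 0]]}}

```text
time: 3.35
tool_pos: [583.2, 164.4, 43.9]
orientation: [[-0.962, 0.272, 0.001], [0.272, 0.962, 0.0], [-0.001, 0.0, -1.0]]
wrist_force: [0.3, 0.7, 0.2]
gripper_width: -0.006
```

>>> {"api": "drive_tool", "payload": {"plan": [[0, 0, 8, 0.8], [0, -5, 0, 0], [0, -5, 0, 0], [0, -4, 0, 0], [0, -4, 0, 0], [0, -4, 0, 0], [0, -4, 0, 0], [0, -4, 0, 0]]}}

```text
time: 4.15
tool_pos: [574.2, 135.1, 35.6]
orientation: [[-0.958, 0.286, 0.0], [0.286, 0.958, 0.0], [-0.0, 0.0, -1.0]]
wrist_force: [0.6, 0.0, -0.1]
gripper_width: -0.002
```

```bash
cat > cellpos.py <<'E'
from h import *
import sys
f=arm.grab_frame("wrist");cv2.imwrite(f"pics/{sys.argv[1]}.png",f["frame"]);W=fcloud(f);h=cv2.cvtColor(f["frame"],cv2.COLOR_BGR2HSV)
O=np.array([544.2,35.5]);L=W.copy();L[...,:2]=(W[...,:2]-O)@R2(-16.6)
m=(h[...,0]<22)&(h[...,1]>130)&(h[...,2]>60)&(abs(L[...,0])<33)&(L[...,1]>-15)&(L[...,1]<150)&(L[...,2]>25)&(L[...,2]<60)
q=L[m];print("amber",len(q),q.min(0).round(1),q.max(0).round(1),q.mean(0).round(1))
s=arm.state();t=s["tool_pos"];print("tcp clamp",((t[:2]-O)@R2(-16.6)).round(1),t[2].round(1),s["wrist_force"].round(1),s["time"])
E
python3 cellpos.py w2
```

```text
amber 1631 [-19.4  86.2  41. ] [  9.9 107.1  60. ] [-9.3 96.2 48. ]
tcp clamp [  0.5 102.9] 35.5 [ 0.7 -0.7 -0.7] 4.2
```

View pics/w2.png

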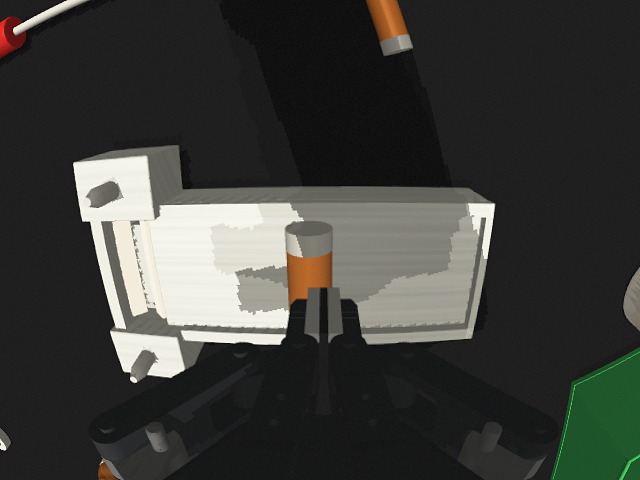

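The wrist view has the cell at (309,255) and the fingertips at (323,295), overlapping it, so contact is unclear. I'll check the depths there and take a side picture.

Run:
```python
from h import *
f=arm.grab_frame("wrist");W=fcloud(f);O=np.array([544.2,35.5]);L=W.copy();L[...,:2]=(W[...,:2]-O)@R2(-16.6)
for v in (230,260,280,292,300,312):
    print(v,[(u,*L[v,u].round(0)) for u in (280,288,294,300,306,312,318,325,332,338,345)])
g=arm.grab_frame("side");c=g["frame"][150:290,220:380];cv2.imwrite("pics/s1.png",cv2.resize(c,(800,700)[:2] if 0 else (640,560),interpolation=2))
W=cloud(g);h=cv2.cvtColor(g["frame"],cv2.COLOR_BGR2HSV);L=W.copy();L[...,:2]=(W[...,:2]-O)@R2(-16.6)
m=(h[...,0]<22)&(h[...,1]>110)&(abs(L[...,0])<35)&(L[...,1]>-15)&(L[...,1]<150)&(L[...,2]>30)&(L[...,2]<60)
print("side amber",m.sum(),L[m].mean(0),L[m].min(0),L[m].max(0))
```

```text
230 [(280, np.float64(-24.0), np.float64(81.0), np.float64(29.0)), (288, np.float64(-29.0), np.float64(87.0), np.float64(44.0)), (294, np.float64(-29.0), np.float64(89.0), np.float64(44.0)), (300, np.float64(-29.0), np.float64(92.0), np.float64(43.0)), (306, np.float64(-29.0), np.float64(95.0), np.float64(44.0)), (312, np.float64(-29.0), np.float64(97.0), np.float64(43.0)), (318, np.float64(-29.0), np.float64(100.0), np.float64(44.0)), (325, np.float64(-30.0), np.float64(103.0), np.float64(45.0)), (332, np.float64(-30.0), np.float64(106.0), np.float64(45.0)), (338, np.float64(-24.0), np.float64(110.0), np.float64(28.0)), (345, np.float64(-24.0), np.float64(113.0), np.float64(28.0))]
260 [(280, np.float64(-8.0), np.float64(80.0), np.float64(28.0)), (288, np.float64(-8.0), np.float64(84.0), np.float64(28.0)), (294, np.float64(-16.0), np.float64(89.0), np.float64(47.0)), (300, np.float64(-18.0), np.float64(92.0), np.float64(50.0)), (306, np.float64(-17.0), np.float64(95.0), np.float64(50.0)), (312, np.float64(-17.0), np.float64(97.0), np.float64(50.0)), (318, np.float64(-17.0), np.float
[... 2444 characters left out ...]
(28.0)), (294, np.float64(-5.0), np.float64(91.0), np.float64(74.0)), (300, np.float64(-5.0), np.float64(93.0), np.float64(74.0)), (306, np.float64(-6.0), np.float64(96.0), np.float64(75.0)), (312, np.float64(-10.0), np.float64(98.0), np.float64(81.0)), (318, np.float64(-9.0), np.float64(100.0), np.float64(81.0)), (325, np.float64(-9.0), np.float64(103.0), np.float64(80.0)), (332, np.float64(-10.0), np.float64(106.0), np.float64(81.0)), (338, np.float64(-11.0), np.float64(108.0), np.float64(82.0)), (345, np.float64(-5.0), np.float64(111.0), np.float64(74.0))]
side amber 144 [ 0.70549884 90.57741768 46.9000192 ] [-17.9912625   82.68481329  30.03416343] [ 20.69253056 126.45511158  55.80899254]
```

View pics/s1.png

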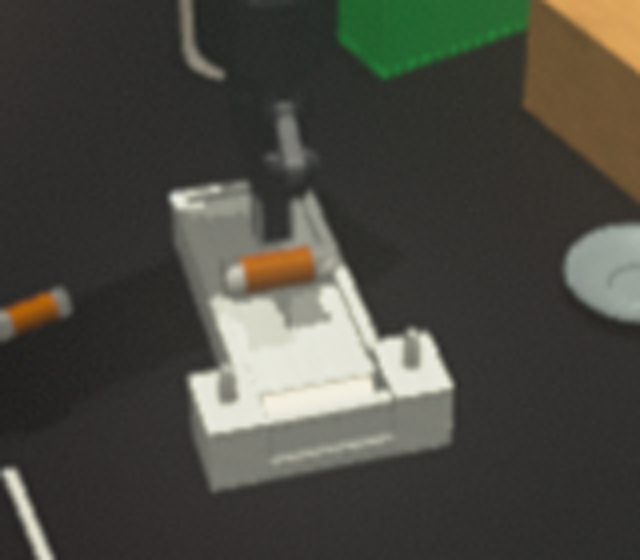

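Run:
```python
from h import *
O=np.array([544.2,35.5])
for c in ("side","top"):
    g=arm.grab_frame(c);W=cloud(g);L=W.copy();L[...,:2]=(W[...,:2]-O)@R2(-16.6)
    m=(abs(L[...,0])<16)&(L[...,1]>80)&(L[...,1]<140)&(L[...,2]>54)&(L[...,2]<140)
    v,u=np.nonzero(m);q=L[m];i=np.argsort(q[:,2])[:12];print(c,m.sum(),[(u[k],v[k],*q[k].round(0)) for k in i])
    if c=="side":
        for r in range(190,216,2): print(r,[tuple(L[r,k].round(0)) for k in (284,287,290,293)])
```

```text
side 199 [(np.int64(287), np.int64(211), np.float64(-2.0), np.float64(96.0), np.float64(59.0)), (np.int64(286), np.int64(211), np.float64(-4.0), np.float64(97.0), np.float64(59.0)), (np.int64(285), np.int64(211), np.float64(-6.0), np.float64(97.0), np.float64(59.0)), (np.int64(289), np.int64(210), np.float64(3.0), np.float64(98.0), np.float64(60.0)), (np.int64(292), np.int64(210), np.float64(9.0), np.float64(95.0), np.float64(60.0)), (np.int64(290), np.int64(210), np.float64(5.0), np.float64(96.0), np.float64(61.0)), (np.int64(293), np.int64(209), np.float64(12.0), np.float64(97.0), np.float64(61.0)), (np.int64(291), np.int64(210), np.float64(6.0), np.float64(93.0), np.float64(62.0)), (np.int64(285), np.int64(209), np.float64(-6.0), np.float64(99.0), np.float64(63.0)), (np.int64(288), np.int64(210), np.float64(-0.0), np.float64(94.0), np.float64(63.0)), (np.int64(293), np.int64(208), np.float64(12.0), np.float64(97.0), np.float64(64.0)), (np.int64(284), np.int64(210), np.float64(-9.0), np.float64(96.0), np.float64(64.0))]
190 [(np.float64(nan), np.float64(nan), np.float64(nan)), (np.
[... 2243 characters left out ...]
))]
210 [(np.float64(-9.0), np.float64(96.0), np.float64(64.0)), (np.float64(-4.0), np.float64(88.0), np.float64(68.0)), (np.float64(5.0), np.float64(96.0), np.float64(61.0)), (np.float64(20.0), np.float64(134.0), np.float64(29.0))]
212 [(np.float64(-1.0), np.float64(134.0), np.float64(27.0)), (np.float64(5.0), np.float64(130.0), np.float64(29.0)), (np.float64(11.0), np.float64(124.0), np.float64(33.0)), (np.float64(12.0), np.float64(99.0), np.float64(51.0))]
214 [(np.float64(-9.0), np.float64(97.0), np.float64(51.0)), (np.float64(-2.0), np.float64(97.0), np.float64(50.0)), (np.float64(5.0), np.float64(97.0), np.float64(49.0)), (np.float64(10.0), np.float64(91.0), np.float64(52.0))]
top 0 []
```

Both cameras put the real fingertips near z=60 where the state says 35.5, so there's an offset of about 24 mm and they passed over the cell without touching it. I'll back off and descend further, watching the force.

>>> {"api": "drive_tool", "payload": {"plan": [[0, 13, 0, 0], [0, 13, 0, 0], [0, 0, 0, 0], [0, 0, 9, 0], [0, 0, 7, 0], [0, 0, 4, 0], [0, 0, 0, 0]]}}

```text
time: 5.1
tool_pos: [580.7, 159.4, 14.2]
orientation: [[-0.958, 0.287, -0.002], [0.287, 0.958, -0.001], [0.002, -0.002, -1.0]]
wrist_force: [-0.5, 0.3, -0.7]
gripper_width: -0.002
```

```bash
cat > tip.py <<'E'
from h import *
import sys
O=np.array([544.2,35.5]);y0,y1=map(float,sys.argv[1:3])
g=arm.grab_frame("side");W=cloud(g);L=W.copy();L[...,:2]=(W[...,:2]-O)@R2(-16.6)
m=(abs(L[...,0])<16)&(L[...,1]>y0)&(L[...,1]<y1)&(L[...,2]>32)&(L[...,2]<140)
q=L[m];q=q[np.argsort(q[:,2])];print("side tip",q[:12].round(0).tolist())
f=arm.grab_frame("wrist");W=fcloud(f);L=W.copy();L[...,:2]=(W[...,:2]-O)@R2(-16.6)
for v in range(270,310,6): print(v,[tuple(L[v,u].round(0).tolist()) for u in (300,312,323,334)])
E
python3 tip.py 110 150; python3 cellpos.py w3
```

```text
side tip [[8.0, 123.0, 37.0], [-4.0, 121.0, 37.0], [-8.0, 121.0, 38.0], [6.0, 121.0, 39.0], [-1.0, 122.0, 39.0], [3.0, 121.0, 39.0], [-6.0, 120.0, 39.0], [11.0, 122.0, 40.0], [1.0, 120.0, 40.0], [11.0, 124.0, 41.0], [-6.0, 121.0, 41.0], [-10.0, 122.0, 41.0]]
270 [(-12.0, 118.0, 28.0), (-13.0, 124.0, 28.0), (-12.0, 129.0, 28.0), (-13.0, 134.0, 29.0)]
276 [(-9.0, 118.0, 28.0), (-9.0, 124.0, 28.0), (-10.0, 129.0, 29.0), (-9.0, 134.0, 28.0)]
282 [(-7.0, 118.0, 29.0), (-6.0, 124.0, 28.0), (-6.0, 129.0, 28.0), (-7.0, 134.0, 29.0)]
288 [(-3.0, 118.0, 28.0), (-10.0, 124.0, 41.0), (-11.0, 129.0, 43.0), (-10.0, 133.0, 42.0)]
294 [(0.0, 118.0, 28.0), (-10.0, 124.0, 47.0), (-10.0, 129.0, 46.0), (-11.0, 133.0, 47.0)]
300 [(-6.0, 119.0, 44.0), (-10.0, 124.0, 51.0), (nan, nan, nan), (-10.0, 133.0, 51.0)]
306 [(-6.0, 120.0, 50.0), (-10.0, 125.0, 56.0), (-11.0, 129.0, 57.0), (-11.0, 133.0, 57.0)]
amber 3302 [-19.2  82.   27.5] [ 20.7 107.6  51.9] [-2.1 99.  47.8]
tcp clamp [  0.6 130.1] 15.6 [-0.9 -0.4 -0.3] 5.25
```

>>> {"api": "drive_tool", "payload": {"plan": [[0, -5, 2, 0], [0, -5, 0, 0], [0, -4, 0, 0], [0, -4, 0, 0], [0, -4, 0, 0], [0, -4, 0, 0], [0, -4, 0, 0], [0, -4, 0, 0]]}}

```text
time: 6.05
tool_pos: [575.2, 135.9, 19.0]
orientation: [[-0.959, 0.282, 0.008], [0.282, 0.959, 0.012], [-0.004, 0.014, -1.0]]
wrist_force: [-4.4, 9.5, 23.9]
gripper_width: 0.002
```

```bash
python3 cellpos.py w4
```

```text
amber 2420 [-19.1  76.8  41.2] [21.2 97.7 57.6] [-4.4 85.9 48.2]
tcp clamp [  1.  104.8] 19.4 [-3.9  8.7 19.4] 6.1
```

```bash
python3 tip.py 95 140
python3 - <<'E'
from h import *
a=cv2.imread("pics/w4.png")
g=arm.grab_frame("side")["frame"][150:290,220:360]
o=np.hstack([cv2.resize(a,(460,345)),cv2.resize(g,(340,345))]);cv2.imwrite("pics/c4.png",o)
E
```

```text
side tip [[-9.0, 108.0, 46.0], [-6.0, 100.0, 46.0], [12.0, 98.0, 46.0], [-9.0, 97.0, 48.0], [12.0, 97.0, 50.0], [-7.0, 97.0, 51.0], [-9.0, 105.0, 51.0], [-9.0, 96.0, 52.0], [-9.0, 99.0, 53.0], [12.0, 96.0, 53.0], [-9.0, 106.0, 53.0], [-6.0, 100.0, 54.0]]
270 [(-18.0, 94.0, 47.0), (-10.0, 99.0, 29.0), (-10.0, 104.0, 29.0), (-10.0, 109.0, 29.0)]
276 [(-16.0, 94.0, 48.0), (-7.0, 99.0, 29.0), (-6.0, 104.0, 28.0), (-6.0, 109.0, 28.0)]
282 [(-13.0, 94.0, 47.0), (-3.0, 99.0, 28.0), (-3.0, 104.0, 28.0), (-3.0, 109.0, 28.0)]
288 [(-10.0, 94.0, 46.0), (-10.0, 99.0, 46.0), (-9.0, 104.0, 46.0), (-9.0, 108.0, 46.0)]
294 [(-7.0, 94.0, 47.0), (-9.0, 99.0, 50.0), (-10.0, 104.0, 51.0), (-9.0, 108.0, 51.0)]
300 [(-5.0, 94.0, 48.0), (-10.0, 99.0, 56.0), (-9.0, 104.0, 56.0), (-9.0, 108.0, 56.0)]
306 [(-5.0, 94.0, 54.0), (-10.0, 99.0, 61.0), (-10.0, 103.0, 61.0), (-10.0, 108.0, 62.0)]
```

View pics/c4.png

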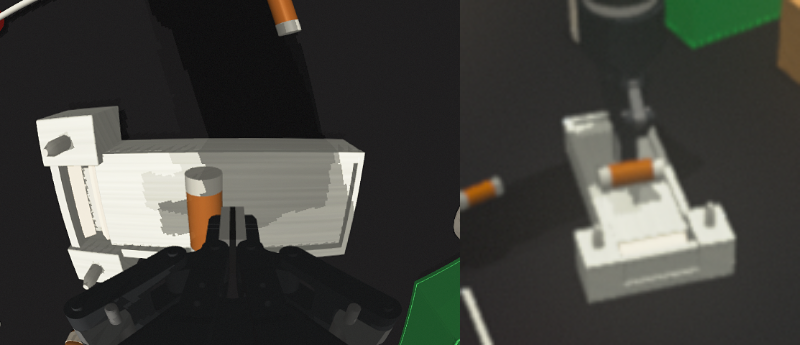

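The wider knuckle 6 mm above the pad tips rides on the cell's upper rear. The tip is near z=44, so it's wedging. I'll back off and go lower, to a tip at about z=34.

>>> {"api": "drive_tool", "payload": {"plan": [[0, 4, -4, 0], [0, 8, 0, 0], [0, 10, 0, 0], [0, 8, 0, 0], [0, 0, 4, 0], [0, 0, 0, 0]]}}

```text
time: 6.85
tool_pos: [579.6, 156.2, 12.0]
orientation: [[-0.958, 0.285, -0.003], [0.285, 0.958, -0.001], [0.002, -0.002, -1.0]]
wrist_force: [0.3, -0.7, 0.2]
gripper_width: -0.0
```

```bash
python3 tip.py 108 160; python3 cellpos.py w5
```

```text
side tip [[-2.0, 120.0, 32.0], [10.0, 121.0, 32.0], [-13.0, 134.0, 33.0], [14.0, 127.0, 33.0], [5.0, 117.0, 36.0], [-4.0, 119.0, 36.0], [-6.0, 120.0, 36.0], [10.0, 119.0, 36.0], [0.0, 118.0, 37.0], [-9.0, 120.0, 37.0], [2.0, 117.0, 37.0], [-2.0, 118.0, 37.0]]
270 [(-14.0, 115.0, 29.0), (-14.0, 120.0, 28.0), (-14.0, 125.0, 28.0), (-14.0, 130.0, 29.0)]
276 [(-11.0, 114.0, 29.0), (-11.0, 120.0, 29.0), (-11.0, 125.0, 28.0), (-11.0, 130.0, 28.0)]
282 [(-8.0, 114.0, 28.0), (-8.0, 120.0, 28.0), (-8.0, 125.0, 28.0), (-8.0, 130.0, 28.0)]
288 [(-5.0, 114.0, 29.0), (-11.0, 120.0, 40.0), (-10.0, 125.0, 39.0), (-11.0, 129.0, 39.0)]
294 [(-2.0, 114.0, 29.0), (-10.0, 120.0, 44.0), (-10.0, 125.0, 44.0), (-11.0, 129.0, 45.0)]
300 [(-6.0, 115.0, 42.0), (-11.0, 120.0, 50.0), (-10.0, 125.0, 49.0), (-10.0, 129.0, 48.0)]
306 [(-6.0, 115.0, 47.0), (-10.0, 121.0, 54.0), (-10.0, 125.0, 53.0), (-10.0, 129.0, 53.0)]
amber 3127 [-19.1  76.1  37.8] [21.1 96.9 51.4] [-2.9 88.  47.7]
tcp clamp [  0.3 125.4] 13.1 [-0.5  0.4  0.3] 7.0
```

>>> {"api": "drive_tool", "payload": {"plan": [[0, 0, 2, 0], [0, 0, 2, 0], [0, -5, 0, 0], [0, -5, 0, 0], [0, -4, 0, 0], [0, 0, 0, 0]]}}

```text
time: 7.6
tool_pos: [576.5, 141.6, 9.6]
orientation: [[-0.958, 0.287, -0.0], [0.287, 0.958, -0.001], [-0.0, -0.001, -1.0]]
wrist_force: [-0.5, 0.5, 0.4]
gripper_width: -0.002
```

>>> {"api": "drive_tool", "payload": {"plan": [[0, -4, 0, 0], [0, -4, 0, 0], [0, -4, 0, 0], [0, -4, 0, 0], [0, -4, 0, 0]]}}

```text
time: 8.1
tool_pos: [572.6, 126.0, 11.1]
orientation: [[-0.959, 0.284, 0.004], [0.284, 0.959, 0.003], [-0.003, 0.004, -1.0]]
wrist_force: [1.1, 3.8, 5.5]
gripper_width: 0.005
```

```bash
python3 cellpos.py w6
```

```text
amber 2867 [-18.2  57.3  28.5] [15.7 81.6 58.7] [-3.6 71.4 48.4]
tcp clamp [ 1.5 93.8] 11.1 [0.6 3.7 5.8] 8.15
```

>>> {"api": "drive_tool", "payload": {"plan": [[0, -4, 1, 0], [0, -4, 0, 0], [0, -4, 0, 0], [0, -4, 0, 0], [0, -4, 0, 0], [0, -4, 0, 0], [0, -4, 0, 0], [0, -4, 0, 0]]}}

```text
time: 8.95
tool_pos: [568.3, 109.5, 18.2]
orientation: [[-0.961, 0.277, 0.015], [0.277, 0.961, 0.022], [-0.008, 0.025, -1.0]]
wrist_force: [-8.3, 17.0, 42.6]
gripper_width: -0.002
```

```bash
python3 cellpos.py w7
```

```text
amber 2435 [-18.6  48.8  41. ] [22.2 69.6 59.6] [-3.3 57.9 48.2]
tcp clamp [ 2.  76.6] 18.6 [-7.4 17.6 40.1] 9.0
```

Pushing slowly jams: friction on the rear face keeps the cell from turning, and the finger climbs. I'll back off and give a short tap so the cell rolls free. The vee is deep enough to hold a cell arriving at about 100 mm/s.

>>> {"api": "drive_tool", "payload": {"plan": [[0, 8, -4, 0], [0, 10, -4, 0], [0, 10, 0, 0], [0, 10, 0, 0], [0, 4, 4, 0], [0, 0, 4, 0], [0, 0, 0, 0], [0, 0, 0, 0]]}}

```text
time: 9.8
tool_pos: [573.2, 132.3, 7.8]
orientation: [[-0.958, 0.287, -0.002], [0.287, 0.958, -0.001], [0.001, -0.002, -1.0]]
wrist_force: [1.3, -0.3, 0.6]
gripper_width: 0.002
```

```bash
python3 cellpos.py w8
```

```text
amber 2868 [-18.2  51.2  37.8] [18.7 71.8 51.7] [-4.  63.1 47.7]
tcp clamp [  0.2 101.2] 8.0 [-0.2 -0.3  0.3] 9.85
```

>>> {"api": "drive_tool", "payload": {"plan": [[0, -6, 0, 0], [0, -9, 0, 0], [0, -10, 0, 0], [0, 8, 0, 0], [0, 8, 0, 0], [0, 0, 0, 0], [0, 0, 0, 0], [0, 0, 0, 0]]}}

```text
time: 10.65
tool_pos: [571.0, 125.0, 8.3]
orientation: [[-0.959, 0.285, -0.0], [0.285, 0.959, -0.0], [0.0, -0.0, -1.0]]
wrist_force: [-0.5, 0.5, 0.1]
gripper_width: 0.001
```

```bash
python3 cellpos.py w9
```

```text
amber 3163 [-17.6  33.   36.7] [22.6 53.4 51.5] [-1.2 45.  47.7]
tcp clamp [ 0.2 93.2] 8.3 [-0.8 -1.2 -0.3] 10.7
```

```bash
python3 cellpos.py w9
```

```text
amber 3164 [-18.   33.3  36.7] [22.4 53.3 52.1] [-1.2 44.9 47.7]
tcp clamp [ 0.3 93.1] 8.4 [-0.3 -1.  -0.9] 10.75
```

>>> {"api": "drive_tool", "payload": {"plan": [[0, -7, 0, 0], [0, -12, 0, 0], [0, -12, 0, 0], [0, -6, 0, 0], [0, 8, 0, 0], [0, 8, 0, 0], [0, 0, 0, 0], [0, 0, 0, 0]]}}

```text
time: 11.55
tool_pos: [565.0, 105.9, 8.1]
orientation: [[-0.959, 0.284, -0.001], [0.284, 0.959, 0.0], [0.001, -0.0, -1.0]]
wrist_force: [0.0, -0.6, -0.2]
gripper_width: 0.001
```

```bash
python3 cellpos.py w10
```

```text
amber 2833 [-16.6  18.8  37.5] [21.3 39.4 51.7] [-2.5 30.6 47.7]
tcp clamp [-0.  72.8] 8.2 [-0.6  0.3 -0. ] 11.6
```

>>> {"api": "drive_tool", "payload": {"plan": [[0, -8, 0, 0], [0, -13, 0, 0], [0, -12, 0, 0], [0, -5, 0, 0], [0, 10, 0, 0], [0, 10, 0, 0], [0, 0, 0, 0], [0, 0, 0, 0]]}}

```text
time: 12.4
tool_pos: [560.0, 89.1, 8.3]
orientation: [[-0.959, 0.283, -0.0], [0.283, 0.959, 0.0], [0.0, 0.0, -1.0]]
wrist_force: [-0.6, -0.1, 0.5]
gripper_width: 0.002
```

```bash
python3 cellpos.py w11
```

```text
amber 3298 [-16.1 -14.2  29.9] [26.4 10.  46. ] [ 2.3  1.7 41.5]
tcp clamp [-0. 55.] 8.2 [ 0.6 -1.  -0.7] 12.45
```

```bash
cat > sad.py <<'E'
from h import *
import sys
O=np.array([544.2,35.5])
for c in sys.argv[1:]:
    f=arm.grab_frame(c);W=(fcloud if c=="wrist" else cloud)(f);L=W.copy();L[...,:2]=(W[...,:2]-O)@R2(-16.6)
    q=L[(abs(L[...,0])<45)&(abs(L[...,1])<12)&(L[...,2]>43.5)&(L[...,2]<49)]
    print(c,len(q),"x",np.percentile(q[:,0],[1,5,50,95,99]).round(1),"y",np.percentile(q[:,1],[2,50,98]).round(1))
    h=cv2.cvtColor(f["frame"],cv2.COLOR_BGR2HSV)
    m=(h[...,0]<22)&(h[...,1]>130)&(abs(L[...,0])<45)&(abs(L[...,1])<10)&(L[...,2]>38)&(L[...,2]<50)
    print(" amber x",np.percentile(L[m][:,0],[1,3,97,99]).round(1))
    d=L[(abs(abs(L[...,0])-50)<9)&(abs(L[...,1])<9)&(L[...,2]>54)&(L[...,2]<68)]
    for s in(-1,1): k=d[d[:,0]*s>0];print(" dowel",len(k),((k[:,:2].max(0)+k[:,:2].min(0))/2).round(1),k.mean(0).round(1))
E
python3 sad.py wrist side top
```

```text
wrist 1365 x [-25.9 -24.5  -5.   20.3  23.5] y [-5.6 -1.1  3.7]
 amber x [-15.4 -14.6  21.1  22.8]
 dowel 574 [-49.4  -0.9] [-50.1   0.   58.7]Traceback (most recent call last):
  File "sad.py", line 12, in <module>
    for s in(-1,1): k=d[d[:,0]*s>0];print(" dowel",len(k),((k[:,:2].max(0)+k[:,:2].min(0))/2).round(1),k.mean(0).round(1))
                                                            ~~~~~~~~~~~^^^
    return umr_maximum(a, axis, None, out, keepdims, initial, where)
ValueError: zero-size array to reduction operation maximum which has no identity
```

>>> {"api": "drive_tool", "payload": {"plan": [[0, 0, -35, 0], [0, 0, -40, 0], [0, 0, -40, 0], [-6, -45, 0, 0], [-6, -45, 0, 0], [-6, -45, 0, 0], [-6, -45, 0, 0], [-6, -45, 0, 0]], "hand": -0.3}}

```text
time: 13.3
tool_pos: [523.8, -138.6, 123.7]
orientation: [[-0.958, 0.286, 0.0], [0.286, 0.958, -0.0], [-0.0, -0.0, -1.0]]
wrist_force: [0.5, -1.5, 0.2]
gripper_width: 0.649
```

>>> {"api": "drive_tool", "payload": {"plan": [[-6, -45, 0, 0], [-6, -44, 0, 0], [0, 0, 0, -5.7], [0, 0, 0, 0], [0, 0, 0, 0]]}}

```text
time: 13.8
tool_pos: [510.8, -224.2, 123.3]
orientation: [[-0.982, 0.19, -0.0], [0.19, 0.982, 0.001], [0.0, 0.001, -1.0]]
wrist_force: [0.0, 1.2, -0.7]
gripper_width: 0.652
```

```bash
python3 sad.py side top
cat > cov.py <<'E'
from h import *
f=arm.grab_frame("wrist");W=fcloud(f);cv2.imwrite("pics/wc.png",f["frame"])
x,y,z=W[...,0],W[...,1],W[...,2];n=(abs(x-512)<80)&(abs(y+229)<45)
for nm,a,b in(("plate",12,20),("rib",48,55)):
    q=W[n&(z>a)&(z<b)]; print(nm,len(q),cv2.minAreaRect(q[:,:2].astype(np.float32)),q.mean(0).round(1))
s=arm.state();print(s["tool_pos"].round(1),s["orientation"][:2,1].round(3),s["gripper_width"],s["time"])
E
python3 cov.py
```

```text
side 88 x [-25.8 -24.1   1.   32.6  34.4] y [-10.7  -4.2   2.3]
 amber x [-13.2 -12.3  21.7  21.8]
 dowel 20 [-49.7  -2.9] [-49.6  -4.8  59.2]
 dowel 17 [49.9 -2.7] [50.4 -3.4 58.7]
top 216 x [-42.4 -38.9   2.7  40.6  44.1] y [-9.   0.6 10. ]
 amber x [-15.8 -15.1  20.7  21.6]
 dowel 18 [-50.1   0.2] [-50.2   0.3  60.4]
 dowel 15 [49.5  0.9] [49.3  0.7 61.7]
plate 7771 ((512.6773681640625, -230.59417724609375), (46.820648193359375, 132.4163055419922), 79.60870361328125) [ 506.2 -228.8   14.3]
rib 1226 ((512.0904541015625, -230.66275024414062), (13.554141998291016, 43.807159423828125), 79.1897964477539) [ 511.3 -230.3   50.2]
[ 511.1 -223.6  123.4] [0.187 0.982] 0.6482773294416802 13.95
```

View pics/wc.png

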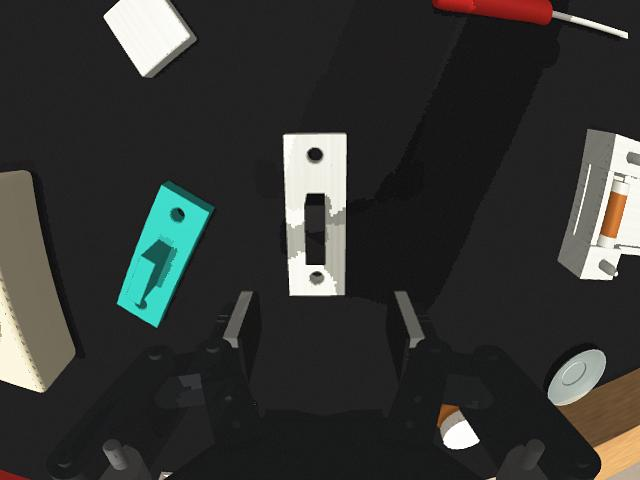

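The wrist view shows the cover at (315,215) with its rib between the fingers and both holes clear. The turquoise copy is off to the left, and the cell is sitting in the saddle at (617,212). I'll centre, descend most of the way, and check the tip height.

>>> {"api": "drive_tool", "payload": {"plan": [[-2.5, -6.5, 20, 0], [0, 0, 35, 0], [0, 0, 30, 0], [0, 0, 10, 0], [0, 0, 0, 0], [0, 0, 0, 0]], "hand": 0.2}}

```text
time: 14.55
tool_pos: [513.0, -232.4, 29.7]
orientation: [[-0.982, 0.188, 0.002], [0.188, 0.982, -0.001], [-0.002, -0.001, -1.0]]
wrist_force: [0.2, -0.1, 0.4]
gripper_width: 0.401
```

```bash
python3 cov.py
python3 - <<'E'
from h import *
f=arm.grab_frame("wrist");W=fcloud(f)
x,y,z=W[...,0],W[...,1],W[...,2]
t=arm.state()["tool_pos"]
v,u=np.mgrid[:480,:640]
m=(v>275)&(abs(x-t[0])<30)&(abs(y-t[1])<45)&(z>30)&(z<90)
for r in range(276,312,4):
    print(r,[(k,*W[r,k].round(0)) for k in range(262,384,9)] if r%8==4 else "")
E
```

```text
plate 14788 ((512.5797729492188, -230.45803833007812), (46.553890228271484, 133.08360290527344), 79.47816467285156) [ 499.2 -228.7   14.4]
rib 2746 ((511.8203430175781, -230.84185791015625), (38.46583557128906, 42.608787536621094), 41.718353271484375) [ 510.4 -230.1   50.3]
[ 513.4 -232.7   30.2] [0.189 0.982] 0.3982708122223313 14.6
276 [(262, np.float64(519.0), np.float64(-272.0), np.float64(-2.0)), (271, np.float64(520.0), np.float64(-266.0), np.float64(-1.0)), (280, np.float64(521.0), np.float64(-261.0), np.float64(-2.0)), (289, np.float64(515.0), np.float64(-253.0), np.float64(14.0)), (298, np.float64(515.0), np.float64(-248.0), np.float64(15.0)), (307, np.float64(517.0), np.float64(-243.0), np.float64(14.0)), (316, np.float64(500.0), np.float64(-234.0), np.float64(50.0)), (325, np.float64(501.0), np.float64(-230.0), np.float64(50.0)), (334, np.float64(501.0), np.float64(-226.0), np.float64(51.0)), (343, np.float64(502.0), np.float64(-223.0), np.float64(50.0)), (352, np.float64(521.0), np.float64(-219.0), np.float64(15.0)), (361, np.float64(522.0), np.float64(-214.0), np.float64
[... 3060 characters left out ...]
9, np.float64(535.0), np.float64(-257.0), np.float64(14.0)), (298, np.float64(535.0), np.float64(-252.0), np.float64(14.0)), (307, np.float64(536.0), np.float64(-247.0), np.float64(14.0)), (316, np.float64(516.0), np.float64(-237.0), np.float64(50.0)), (325, np.float64(516.0), np.float64(-233.0), np.float64(51.0)), (334, np.float64(517.0), np.float64(-229.0), np.float64(50.0)), (343, np.float64(518.0), np.float64(-225.0), np.float64(50.0)), (352, np.float64(541.0), np.float64(-222.0), np.float64(14.0)), (361, np.float64(542.0), np.float64(-217.0), np.float64(15.0)), (370, np.float64(506.0), np.float64(-214.0), np.float64(74.0)), (379, np.float64(506.0), np.float64(-211.0), np.float64(74.0))]
```

>>> {"api": "drive_tool", "payload": {"plan": [[0, 1, 15, 0], [0, 0, 14, 0], [0, 0, 6, 0], [0, 0, 0, 0], [0, 0, 0, 0]]}}

```text
time: 15.15
tool_pos: [512.2, -231.5, -6.3]
orientation: [[-0.982, 0.189, 0.0], [0.189, 0.982, -0.0], [-0.0, -0.0, -1.0]]
wrist_force: [-0.3, 0.5, 0.7]
gripper_width: 0.404
```

>>> {"api": "drive_tool", "payload": {"plan": [[0, 0, 0, 0], [0, 0, 0, 0], [0, 0, 0, 0], [0, 0, 0, 0], [0, 0, 0, 0], [0, 0, 0, 0]], "hand": 1, "grip_force": 80}}

```text
time: 15.75
tool_pos: [512.8, -231.3, -5.7]
orientation: [[-0.982, 0.189, 0.002], [0.189, 0.982, -0.0], [-0.002, 0.0, -1.0]]
wrist_force: [-0.1, 1.2, 4.8]
gripper_width: 0.151
```

>>> {"api": "drive_tool", "payload": {"plan": [[0, 0, -15, 0], [0, 0, -35, 0], [0, 0, -40, 0], [0, 0, -20, 0], [0, 0, 0, 0]]}}

```text
time: 16.25
tool_pos: [513.8, -232.7, 106.0]
orientation: [[-0.982, 0.189, 0.005], [0.189, 0.982, -0.003], [-0.006, -0.001, -1.0]]
wrist_force: [0.1, -0.3, -3.4]
gripper_width: 0.153
```

>>> {"api": "drive_tool", "payload": {"plan": [[3, 35, 0, 0], [3, 45, 0, 0], [3, 45, 0, 0], [3, 45, 0, 0], [3, 45, 0, 0], [3, 35, 0, 0], [0, 0, 0, 5.8], [0, 0, 0, 0]]}}

```text
time: 17.05
tool_pos: [539.4, 19.2, 100.6]
orientation: [[-0.959, 0.284, -0.005], [0.284, 0.959, -0.001], [0.005, -0.002, -1.0]]
wrist_force: [-0.5, -0.6, -3.3]
gripper_width: 0.15
```

```bash
cat > held.py <<'E'
from h import *
import sys
O=np.array([544.2,35.5]);z0=float(sys.argv[1])
s=arm.state();t=s["tool_pos"];print("tcp",t.round(1),"clamp",((t[:2]-O)@R2(-16.6)).round(2),"yaw",np.degrees(np.arctan2(*s["orientation"][1::-1,1])).round(2),s["wrist_force"].round(1),s["gripper_width"],s["time"])
for c in ("top","side","wrist"):
    f=arm.grab_frame(c);cv2.imwrite(f"pics/h_{c}.png",f["frame"]);W=(fcloud if c=="wrist" else cloud)(f);L=W.copy();L[...,:2]=(W[...,:2]-O)@R2(-16.6)
    if len(sys.argv)>2 and c=="top": pass
    m=(abs(L[...,0])<85)&(abs(L[...,1])<45)
    q=L[m];zz=np.histogram(q[:,2],bins=np.arange(20,160,4));print(c,"zhist",dict(zip(zz[1].astype(int),zz[0])))
    q=q[abs(q[:,2]-z0)<4]
    if len(q)>20:
        print("  plate",cv2.minAreaRect(q[:,:2].astype(np.float32)),q.mean(0).round(1))
E
python3 held.py 115
```

```text
tcp [539.4  19.2 100.6] clamp [  0.05 -17.  ] yaw 73.51 [-0.5 -0.6 -3.3] 0.1502765324989007 17.05
top zhist {np.int64(20): np.int64(0), np.int64(24): np.int64(0), np.int64(28): np.int64(0), np.int64(32): np.int64(0), np.int64(36): np.int64(0), np.int64(40): np.int64(0), np.int64(44): np.int64(0), np.int64(48): np.int64(0), np.int64(52): np.int64(0), np.int64(56): np.int64(0), np.int64(60): np.int64(0), np.int64(64): np.int64(0), np.int64(68): np.int64(0), np.int64(72): np.int64(0), np.int64(76): np.int64(0), np.int64(80): np.int64(0), np.int64(84): np.int64(0), np.int64(88): np.int64(0), np.int64(92): np.int64(0), np.int64(96): np.int64(0), np.int64(100): np.int64(0), np.int64(104): np.int64(0), np.int64(108): np.int64(0), np.int64(112): np.int64(0), np.int64(116): np.int64(0), np.int64(120): np.int64(0), np.int64(124): np.int64(0), np.int64(128): np.int64(0), np.int64(132): np.int64(0), np.int64(136): np.int64(0), np.int64(140): np.int64(0), np.int64(144): np.int64(0), np.int64(148): np.int64(0), np.int64(152): np.int64(0)}
side zhist {np.int64(20): np.int64(92), np.int64(24): np.in
[... 1464 characters left out ...]
np.int64(0), np.int64(80): np.int64(0), np.int64(84): np.int64(0), np.int64(88): np.int64(0), np.int64(92): np.int64(0), np.int64(96): np.int64(0), np.int64(100): np.int64(0), np.int64(104): np.int64(142), np.int64(108): np.int64(186), np.int64(112): np.int64(191), np.int64(116): np.int64(245), np.int64(120): np.int64(14593), np.int64(124): np.int64(175), np.int64(128): np.int64(307), np.int64(132): np.int64(414), np.int64(136): np.int64(450), np.int64(140): np.int64(474), np.int64(144): np.int64(524), np.int64(148): np.int64(574), np.int64(152): np.int64(591)}
  plate ((-53.59367370605469, -20.26949691772461), (22.823299407958984, 45.62318801879883), 0.06591467559337616) [-57.  -20.4 115.6]
```

>>> {"api": "drive_tool", "payload": {"plan": [[0, 9, 5, 0], [0, 8.5, 15, 0], [0, 0, 8, 0], [0, 0, 0, 0], [0, 0, 0, 0]]}}

```text
time: 17.7
tool_pos: [546.5, 33.4, 75.4]
orientation: [[-0.958, 0.288, -0.0], [0.288, 0.958, -0.001], [0.0, -0.001, -1.0]]
wrist_force: [0.4, -0.4, -2.4]
gripper_width: 0.152
```

```bash
python3 held.py 94 | grep -v zhist
python3 - <<'E'
from h import *
a=cv2.imread("pics/h_wrist.png");b=cv2.imread("pics/h_side.png")[150:290,220:360]
cv2.imwrite("pics/c9.png",np.hstack([cv2.resize(a,(460,345)),cv2.resize(b,(340,345),interpolation=2)]))
E
```

```text
tcp [546.5  33.4  75.4] clamp [ 2.75 -1.34] yaw 73.25 [ 0.4 -0.4 -2.4] 0.1518452113774803 17.7
  plate ((3.0731353759765625, -3.0943679809570312), (52.119022369384766, 133.05503845214844), 89.05276489257812) [ 1.  -8.5 95.5]
  plate ((3.4347000122070312, -1.6578121185302734), (133.36854553222656, 46.49562454223633), 0.031963199377059937) [-30.7  -1.6  96. ]
```

View pics/c9.png

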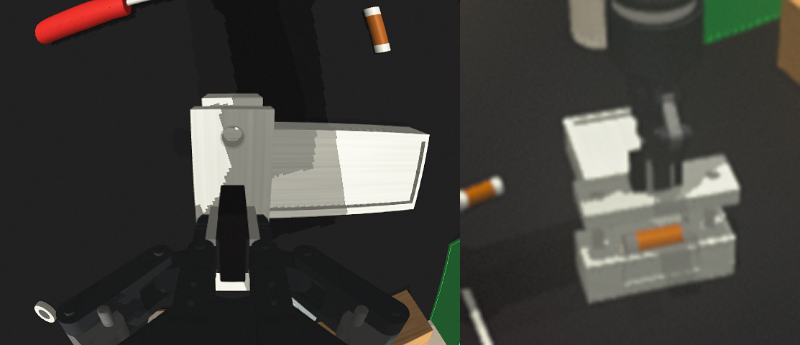

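The composite shows the cover level above the dowels. Its near hole is at (232,133) in the wrist panel, and the cell is in the saddle at (660,237) in the side panel. I need to correct by +3.3 in tool x and +1.7 in tool y before descending.

>>> {"api": "drive_tool", "payload": {"plan": [[3.3, 1.7, 0, 0], [0, 0, 7, 0], [0, 0, 6, 0], [0, 0, 0, 0], [0, 0, 0, 0]]}}

```text
time: 18.35
tool_pos: [543.6, 36.9, 62.1]
orientation: [[-0.958, 0.287, -0.001], [0.287, 0.958, -0.0], [0.001, -0.0, -1.0]]
wrist_force: [-0.3, -0.1, -3.4]
gripper_width: 0.158
```

```bash
python3 held.py 81.5 | grep -v zhist
python3 - <<'E'
from h import *
# hole centre & dowel through near hole in wrist image
f=arm.grab_frame("wrist");W=fcloud(f);O=np.array([544.2,35.5]);L=W.copy();L[...,:2]=(W[...,:2]-O)@R2(-16.6)
m=(abs(L[...,0]+50)<14)&(abs(L[...,1])<14)
q=L[m&(L[...,2]<77)];print("in hole",len(q),q.mean(0).round(1) if len(q) else "")
v,u=np.nonzero(m);c=f["frame"][v.min():v.max(),u.min():u.max()];print(u.min(),u.max(),v.min(),v.max())
cv2.imwrite("pics/hole.png",cv2.resize(c,None,fx=8,fy=8,interpolation=2))
E
```

```text
tcp [543.6  36.9  62.1] clamp [-0.95  1.17] yaw 73.3 [-0.3 -0.1 -3.4] 0.1577566540196651 18.35
  plate ((-0.6258468627929688, -0.7265129089355469), (53.00245666503906, 133.45355224609375), 88.97763061523438) [-3.2 -5.5 82.6]
  plate ((-0.2219085693359375, 0.67669677734375), (46.57857131958008, 133.72601318359375), 89.84318542480469) [-34.4   0.6  82.5]
in hole 579 [-45.9   0.8  57.2]
286 356 146 226
```

View pics/hole.png

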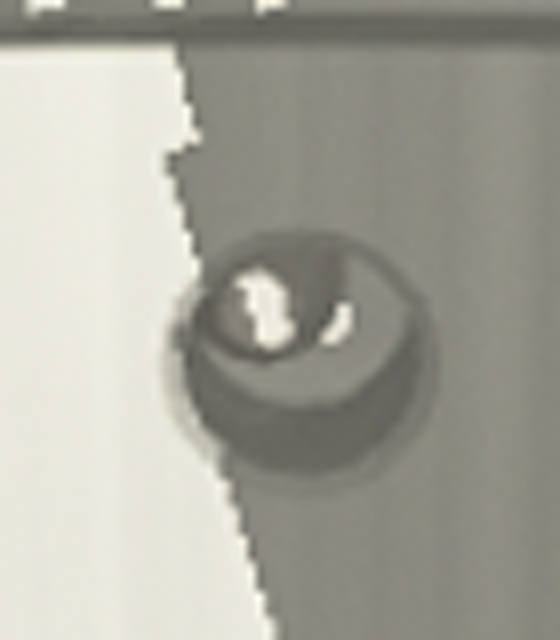

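The enlarged hole shows the dowel tip at (265,300) against the hole centre at about (302,315), so the hole is some 1.5–2 mm too far along +y. I'll nudge it and start down.

>>> {"api": "drive_tool", "payload": {"plan": [[0.5, -1.5, 0, 0], [0, 0, 3, 0], [0, 0, 3, 0], [0, 0, 3, 0], [0, 0, 0, 0], [0, 0, 0, 0]]}}

```text
time: 19.15
tool_pos: [543.1, 35.5, 53.4]
orientation: [[-0.958, 0.287, -0.0], [0.287, 0.958, -0.0], [-0.0, -0.0, -1.0]]
wrist_force: [0.1, 0.7, -2.7]
gripper_width: 0.154
```

```bash
python3 held.py 73.5 | grep -v zhist
```

```text
tcp [543.1  35.5  53.4] clamp [-1.06 -0.29] yaw 73.3 [ 0.1  0.7 -2.7] 0.15447989240717816 19.15
  plate ((-1.2145309448242188, -2.4967079162597656), (51.77098083496094, 132.85009765625), 89.30704498291016) [-3.4 -6.6 74. ]
  plate ((-0.985748291015625, -0.9650173187255859), (46.5141487121582, 133.3385772705078), 89.91714477539062) [-34.9  -0.9  73.5]
```

>>> {"api": "drive_tool", "payload": {"plan": [[0, 0, 3, 0], [0, 0, 3, 0], [0, 0, 2, 0], [0, 0, 0, 0]]}}

```text
time: 19.7
tool_pos: [544.1, 34.9, 45.6]
orientation: [[-0.958, 0.288, 0.002], [0.288, 0.958, -0.001], [-0.002, -0.0, -1.0]]
wrist_force: [3.8, -2.1, -3.3]
gripper_width: 0.153
```

>>> {"api": "drive_tool", "payload": {"plan": [[-0.8, 0, 0, 0], [0, 0, 2, 0], [0, 0, 2, 0], [0, 0, 0, 0]]}}

```text
time: 20.1
tool_pos: [544.2, 35.0, 41.5]
orientation: [[-0.958, 0.288, 0.001], [0.288, 0.958, -0.001], [-0.001, -0.0, -1.0]]
wrist_force: [2.5, -1.7, -2.4]
gripper_width: 0.154
```

>>> {"api": "drive_tool", "payload": {"plan": [[0, 0, 1.5, 0], [0, 0, 1.5, 0], [0, 0, 1, 0], [0, 0, 0, 0]]}}

```text
time: 20.5
tool_pos: [544.3, 35.1, 38.4]
orientation: [[-0.958, 0.288, 0.001], [0.288, 0.958, -0.0], [-0.001, 0.0, -1.0]]
wrist_force: [2.2, -3.7, 4.1]
gripper_width: 0.153
```

>>> {"api": "drive_tool", "payload": {"plan": [[0, 0, 1.5, 0], [0, 0, 1.5, 0], [0, 0, 1.5, 0], [0, 0, 0, 0], [0, 0, 0, 0]]}}

```text
time: 21.0
tool_pos: [544.4, 35.1, 36.3]
orientation: [[-0.958, 0.288, 0.001], [0.288, 0.958, 0.001], [-0.001, 0.001, -1.0]]
wrist_force: [-3.6, -3.2, 19.3]
gripper_width: 0.152
```

```bash
python3 held.py 57.5 | grep -v zhist
```

```text
tcp [544.4  35.1  36.3] clamp [ 0.32 -0.3 ] yaw 73.29 [-3.6 -3.2 19.3] 0.15237036874575471 21.0
  plate ((0.0696258544921875, -2.3470611572265625), (50.6842155456543, 132.56723022460938), 89.69613647460938) [-2.3 -6.5 57. ]
  plate ((0.32047271728515625, -1.0933361053466797), (46.51151657104492, 133.17481994628906), 89.89703369140625) [-34.   -1.1  56.4]
```

>>> {"api": "drive_tool", "payload": {"plan": [[0, 0, 1.5, 0], [0, 0, 1.5, 0], [0, 0, 0, 0], [0, 0, 0, 0], [0, 0, 0, 0]]}}

```text
time: 21.65
tool_pos: [544.4, 35.2, 36.2]
orientation: [[-0.958, 0.287, 0.002], [0.287, 0.958, 0.002], [-0.001, 0.002, -1.0]]
wrist_force: [-10.3, -3.3, 34.7]
gripper_width: 0.153
```

```bash
python3 held.py 57.5 | grep -v zhist
python3 - <<'E'
from h import *
b=arm.grab_frame("side")["frame"][170:290,230:360]
cv2.imwrite("pics/end.png",cv2.resize(b,(650,600),interpolation=2))
f=arm.grab_frame("side");W=cloud(f);O=np.array([544.2,35.5]);L=W.copy();L[...,:2]=(W[...,:2]-O)@R2(-16.6)
for s in (-1,1):
  q=L[(abs(L[...,0]-s*50)<16)&(abs(L[...,1])<22)&(L[...,2]>52)&(L[...,2]<62)];print("plate z side",s,np.median(q[:,2]))
E
```

```text
tcp [544.4  35.2  36.2] clamp [ 0.32 -0.24] yaw 73.3 [-10.3  -3.3  34.7] 0.15304461955481394 21.65
  plate ((0.10738372802734375, -1.9913482666015625), (53.38768005371094, 132.26219177246094), 89.38665008544922) [-1.8 -6.1 57. ]
  plate ((0.31235504150390625, -1.0962677001953125), (46.48599624633789, 133.2686309814453), 89.92569732666016) [-34.   -1.1  56.4]
plate z side -1 57.097771729819904
plate z side 1 56.997928466102415
```

View pics/end.png

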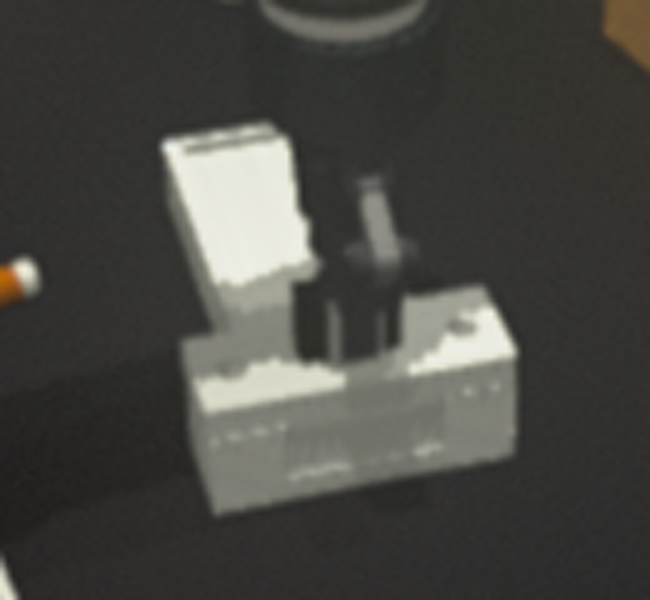

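It's flush all along, with the dowels in the holes at (232,370) and (462,327). Another 15 N moved it only 0.1 mm, so it is at the hard stop. I'll ease the push a little and hand in while still holding.

>>> {"api": "drive_tool", "payload": {"plan": [[0, 0, -1.3, 0], [0, 0, 0, 0], [0, 0, 0, 0], [0, 0, 0, 0]]}}

```text
time: 22.3
tool_pos: [544.4, 35.2, 36.2]
orientation: [[-0.958, 0.288, 0.002], [0.288, 0.958, 0.001], [-0.001, 0.002, -1.0]]
wrist_force: [-7.1, -2.5, 28.0]
gripper_width: 0.153
```

```bash
python3 -c "
from plant import arm
s=arm.state();print(s['tool_pos'],s['wrist_force'],s['time']);print(arm.hand_in())"
```

```text
[544.44193258  35.18103033  36.21368629] [-7.10199659 -2.5254496  28.00765713] 22.3
the job is handed in; nothing more can be done
None
```

The cell is in the saddle and the upper half is on both dowels, pressed home and still held shut. I handed in at 22.3 s; the hand-in gives no verdict.

**How it went:** Slow pushing jammed the cell against the finger twice. I finished the roll with three short taps and never lifted the cell. I then carried the upper half by its rib, centred it over the dowels and pressed it down to the hard stop.

**Last checks:**
- **Flush:** An extra 15 N of push moved the upper half only 0.1 mm. The last side picture shows it flat on the shoulders, level to within about 0.1 mm between its two ends. It is about 1 mm from the clamp's centre.
- **Push:** The wrist reads about 28 N downward, with the gripper closed on the rib.

**What did not agree or was not checked:**
- **Fingertip height:** The cameras put the real fingertips about 24 mm higher than the reported tool position, so I worked from the cameras.
- **Heights:** The cameras read the plate top at 56.4 to 57 mm, against 58 mm when flush. That fits their readings of other surfaces, which also came out 1 to 2 mm low.
- **Cell position:** It sat about 3 mm off centre along its axis (limit 6 mm), last measured before the upper half went on.
- **Bystanders:** I did not measure them again at the end; the arm did not touch any in the pictures I viewed.

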